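# Tip the standing offcut onto the saw board and seat it against the fence

### The arm

A 6-joint arm with a two-finger parallel gripper is mounted at the origin on a cart in front of the work surface, level with it; the furniture and walls round the work are solid. World frame = base frame: x ahead of the robot, y to its left, z up, the work surface at z = 0. Lengths are in m, angles in rad, forces in N, time in s.
With the tool pointing down it reaches from about 0.25 to 0.725 m from the base axis. Payload 4 kg.
Tool frame: the origin (TCP) lies between the finger pads; the fingertips stand 25 mm ahead of it and the grasp point (between the pads) lies 6 mm ahead of it; z points along the fingers, y is the line along which they close (so a half turn about z gives the same grasp; the last joint's range is limited). The gripper opens to 85 mm and grips with 20 to 120 N. Pads are 22 mm wide; open, the fingers measure 114 mm over their backs; the gripper's body (76 mm by 85 mm) begins 54 mm behind the grasp point. The pads swing forward as they close: fully open they stand 13 mm farther back than shut.
Start: joints at [1.343, 0.241, 0.005, 1.335, 0, 1.571], TCP at [0.113, 0.487, 0.256] pointing down, gripper open.
Joint ranges: [-2.72, 2.72], [-1.05, 1.87], [-1.09, 1.28], [-1.99, 2.15], [-1.42, 1.44], [-3.14, 3.14]. Speed limits (rad/s): [2.79, 2.79, 3.14, 3.14, 3.14, 3.14].

### API

Orientations are given as a unit quaternion [x, y, z, w].
In Python, from workcell import bot gives the robot as it stands. The module is installed in compiled form; this text tells all that it offers.
- The arm moves only by the shell command python3 -m pendant 'ROWS'. ROWS is JSON, one flat list of numbers, 7 for each row, row after row: the shift along the tool's x, y, z normalised to -1 to 1, where 1 is 0.5 m, then the turn, a rotation vector about the tool's x, y, z normalised to -1 to 1, where 1 is 180 degrees, then the opening, from 0 (shut) to 1 (fully open). In form: [tx, ty, tz, ax, ay, az, fingers, tx, ty, tz, ax, ay, az, fingers, ...]. A call has exactly 10 rows; each row is the pose to reach, as a shift and turn from the pose commanded when the call began, along the tool's axes at that moment, turning the shorter way round; what a row does not reach only later rows make up. A row lasts 1/12 s, in which the tool goes at most 41.7 mm and 7.16 degrees, less where a joint would pass 70% of its speed; a pose out of reach is approached as far as the arm can. A call with a number of a shift or a turn outside -1 to 1 is refused whole. A call with a gripper value outside its range is refused whole. The fingers move at their own pace and stop on an object; the grip force is fixed at half the most. Time passes only in rows, so rows that repeat a pose let the fingers close, or fill a call up. It gives the time, the measured TCP pose, the force, the opening and the grip force at its end, in the units of the state.
- bot.get_obs(): the state, without advancing time (a new reading comes with each control period).
- bot.camera(name): name is "scene" or "top" or "wrist"; returns a dict with "pixels" (480x640x3 uint8, red, green, blue), "mtx" (3x3 intrinsics, pixels), "cam_to_world" (4x4, takes a point from camera to world coordinates); the wrist camera has in their place "hand_eye" (4x4, takes a point from camera to tool coordinates, whose origin is the TCP and whose axes are the flange's). Camera axes: x right, y up, looking along -z (the intrinsics and any distortion apply to the point x, -y, -z); pixel columns grow to the right and rows downward; lengths in m; the calibration is good to about 2 mm. A picture is of the moment at which its call begins: read the wrist's pose just before it. There is no depth.
- bot.job_done(): hands the job in; it is judged then, once.
The state is a dict: "clock": time; "joint_pos": joint angles; "joint_vel": joint speeds; "tau": joint torques, N m; "eef_pos": TCP position; "tool_rot": TCP orientation; "ft_force": force on the tool from outside, world axes, zero at the start; "ft_torque": the same for the moment, N m; "grip_width": finger opening in m; "grasp_force": force on a finger pad.
Only numpy, scipy, OpenCV 4.12 (cv2) and the standard library are available. Lean on these libraries where they do the work, as an engineer would, in place of code of your own. Each camera call takes 0.05 s, during which the arm holds its last target. There are 200 camera calls.

### The job

Get the wood block ready for sawing without picking it up: push it over away from the near end of the saw board, tipping it where it stands rather than shoving it along upright, so that it lands flat on its broad face inside the pencilled outline, short of the fence. Then push it lengthwise with the fingertips until its end sits squarely flush against the fence, still inside the outline. Do not lift the block, and leave the tin, the jar and the tape roll where they are.

Things in the scene. Friction and masses are not known exactly. Their poses are not given: they have to be found in the camera images.
- saw_board: Plywood saw board fixed to the bench, 260 (its x) x 130 (y) x 12 mm thick; origin at the centre of its underside, on the bench; x points to the fence at its far end, z up. A pencilled rectangle lies on its top: side lines at y = -50 and +50 mm, near line at x = -49 mm, far side the fence. Position and yaw vary.
- fence_face (a point): Middle of the foot of the fence's near face, on the board's top, 106 mm from the board's centre along its x; axes as the board's. The fence is a wooden strip 24 mm high and 24 mm thick across the whole far end.
- wood_block: Plain wood offcut, 48 (x) x 110 (y) x 38 mm (z), about 0.11 kg, loose. Origin: centre of one broad 48 x 110 face; z points from it through the block. It starts standing on end on the board across the near line, y up, the origin's face towards the fence (-z points along the board, up to 0.12 rad off). Tipped over that face's lower edge it lands z up, in the outline, 25 to 42 mm off the fence.
- block_foot (a point): Centre of the block's 48 x 38 mm end that is its foot at the start (nearer the robot once it lies); axes as the block's. Pushed low, the standing block may slide; pushed 85 to 100 mm above the board it tips, and falls by itself once pushed about 35 mm.
- block_top (a point): Centre of the opposite 48 x 38 mm end, the top at the start (the end that meets the fence once it lies); axes as the block's. The block lands up to 0.12 rad askew; one push at the middle of its end can leave it askew at the fence, as friction locks it, while two fingertips side by side on that end, level with the fence, square it.
- grease_tin: Round tin, 69 mm across, 60 mm high, loose, standing beyond the fence to the left; origin at the centre of its underside. A bystander.
- jar_screws: Clear jar of screws with a screw lid, 60 mm across, 86 mm high, loose, standing beyond the fence to the right; origin at the centre of its underside. A bystander.
- masking_tape: Roll of masking tape lying flat, 66 mm across, 25 mm high, loose, on the bench at the right of the board; origin at the centre of its underside. A bystander.
There are look-alikes about, which are no part of the job. Several things have the shape of the wood_block; the one meant has the colours described above.

How it is judged:
By the outcome, as a careful person would: the job done as asked, in the order asked, and still so for the second after the job is handed in, with the robot touching nothing.
It also fails if it takes over 38 s, if anything falls off the work surface, if the arm or the gripper's body presses on something with over 40 N, if the wrist force passes 120 N, or if a joint passes its speed limit or range.

## Working session

There is one attempt and no reset: what is moved stays moved. The work goes in short steps, Python scripts to look and compute and a shell command to move; the robot and the scene stay as the last step left them, time stands still between calls to the robot, and variables do not carry over. Pictures are saved under pics/ and viewed, at most 10 in all, crops included, and the job is handed in when it is done.

```bash
mkdir -p pics; python3 - <<'E'
from workcell import bot
import cv2,numpy as np
np.set_printoptions(precision=4,suppress=True)
for n in("scene","top"):
    c=bot.camera(n); cv2.imwrite(f"pics/{n}0.png",c["pixels"][:,:,::-1]); print(n,{k:v for k,v in c.items() if k!="pixels"})
print(bot.get_obs())
E
```

```text
scene {'mtx': array([[529.8584,   0.    , 314.7083],
       [  0.    , 529.8584, 239.361 ],
       [  0.    ,   0.    ,   1.    ]]), 'cam_to_world': array([[ 0.7944,  0.2527, -0.5524,  0.1024],
       [-0.6074,  0.3225, -0.726 , -0.8121],
       [-0.0053,  0.9122,  0.4097,  0.4437],
       [ 0.    ,  0.    ,  0.    ,  1.    ]])}
top {'mtx': array([[471.1825,   0.    , 322.2089],
       [  0.    , 471.1825, 238.2189],
       [  0.    ,   0.    ,   1.    ]]), 'cam_to_world': array([[ 0.0225,  0.9716, -0.2356,  0.3741],
       [-0.9997,  0.0208, -0.0097, -0.1942],
       [-0.0045,  0.2358,  0.9718,  0.9306],
       [ 0.    ,  0.    ,  0.    ,  1.    ]])}
{'clock': 0.1, 'joint_pos': array([1.343 , 0.2413, 0.0039, 1.3352, 0.    , 1.5708]), 'joint_vel': array([-0.001 , -0.0011,  0.0016, -0.0007, -0.0013,  0.0003]), 'tau': array([ -0.0012, -37.3136,  25.3011,   0.0109,  -0.0001,   0.    ]), 'eef_pos': array([0.1128, 0.4866, 0.2555]), 'tool_rot': array([ 0.1137,  0.9935, -0.0009, -0.0001]), 'ft_force': array([-0.041 ,  0.4259,  0.1206]), 'ft_torque': array([-0.0046,  0.006 , -0.0073]), 'grasp_force': 0.0, 'grip_width': 0.08515855780325518}
```

View pics/top0.png

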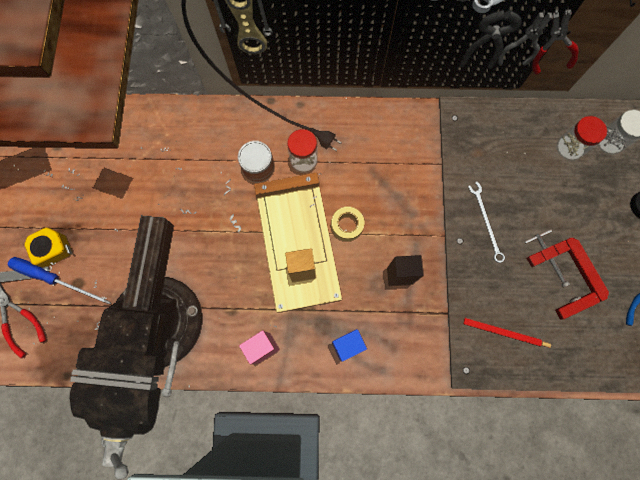

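View pics/scene0.png

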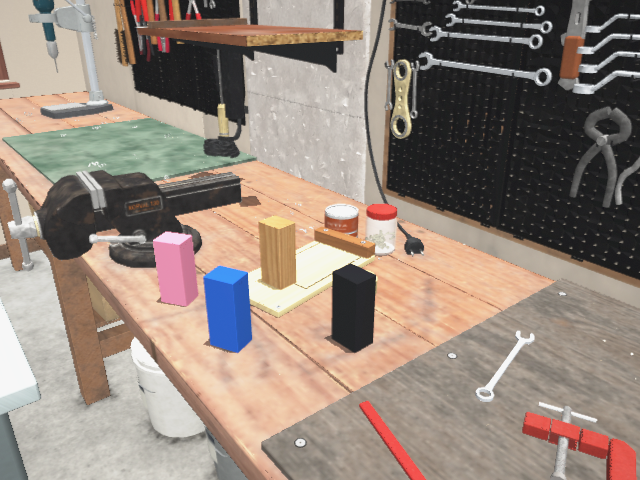

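The top view shows four block-shaped candidates. The wood one stands on the board at (300,264). The pink one at (257,347), the blue one at (350,345) and the black one at (405,270) all stand on the bench. I choose the wood-coloured one at (300,264). I'll check it in a close crop and measure.

```bash
cat > h.py <<'E'
import cv2,numpy as np
np.set_printoptions(precision=4,suppress=True)
def ray(c,uv):
    K=c["mtx"];T=c["cam_to_world"]
    p=np.linalg.solve(K,np.array([uv[0],uv[1],1.])); d=T[:3,:3]@np.array([p[0],-p[1],-p[2]])
    return T[:3,3],d
def onz(c,uv,z):
    o,d=ray(c,uv); return o+d*(z-o[2])/d[2]
def proj(c,P):
    T=c["cam_to_world"];q=T[:3,:3].T@(np.array(P)-T[:3,3]);q=c["mtx"]@np.array([q[0],-q[1],-q[2]]);return q[:2]/q[2]
def mask(c,lo,hi):
    return cv2.inRange(cv2.cvtColor(c["pixels"],cv2.COLOR_RGB2HSV),lo,hi)
E
python3 - <<'E'
from h import *; from workcell import bot
c=bot.camera("top"); im=c["pixels"][:,:,::-1]
cv2.imwrite("pics/crop1.png",cv2.resize(im[165:325,230:380],None,fx=3.7,fy=3.7,interpolation=cv2.INTER_CUBIC))
hsv=cv2.cvtColor(c["pixels"],cv2.COLOR_RGB2HSV)
for uv in((300,258),(300,273),(290,220),(330,290),(290,186),(348,238),(250,200)):print(uv,hsv[uv[1],uv[0]])
E
```

```text
(300, 258) [ 18 169 207]
(300, 273) [ 18 140  93]
(290, 220) [ 28  86 240]
(330, 290) [ 27  87 240]
(290, 186) [ 14 172 178]
(348, 238) [ 21 132 145]
(250, 200) [ 11 133 177]
```

View pics/crop1.png

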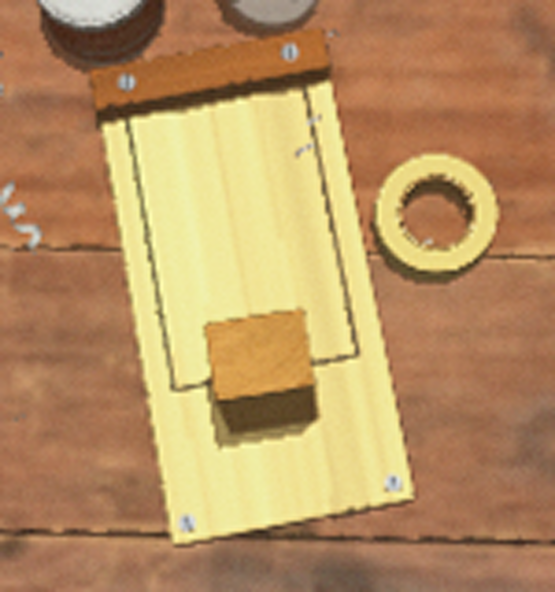

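The crop shows the wood block on the board. Its top-face corners are at crop (205,322), (303,310), (313,389) and (216,403). The near board corners are at (175,545) and (412,497), and the fence foot runs from (102,123) to (332,80).

```bash
python3 - <<'E'
from h import *; from workcell import bot
c=bot.camera("top")
# board mask (bright light yellow)
m=mask(c,(22,40,180),(34,130,255)); m[:,:250]=0;m[:,:]=m
n,l,s,ce=cv2.connectedComponentsWithStats(m); 
k=1+np.argmax(s[1:,4]); print("board blob",s[k],ce[k])
f=lambda q:np.array(q)/3.7+[230,165]-0.36
P={n:onz(c,f(q),z) for n,q,z in (("nl",(175,545),.012),("nr",(412,497),.012),("fl",(102,123),.012),("fr",(332,80),.012),("a",(205,322),.122),("b",(303,310),.122),("cc",(313,389),.122),("d",(216,403),.122))}
m2=mask(c,(14,150,150),(21,220,255)); n,l,s,ce=cv2.connectedComponentsWithStats(m2)
k=l[258,300]; print(s[k]); cnt=cv2.findContours((l==k).astype('uint8'),0,2)[0][0]
w=np.array([onz(c,q[0],.122)[:2]*1000 for q in cnt],np.float32); print("toprect",cv2.minAreaRect(w))
for k,v in P.items():print(k,v)
d=P["fl"]+P["fr"]-P["nl"]-P["nr"]; yaw=np.arctan2(d[1],d[0]); e=P["nl"]-P["nr"]; yaw2=np.arctan2(-e[0],e[1]);e=P["fl"]-P["fr"]; yaw3=np.arctan2(-e[0],e[1])
print("yaws",yaw,yaw2,yaw3,"len",np.linalg.norm(d)/2,"w",np.linalg.norm(e),"fence",(P["fl"]+P["fr"])/2)
e=P["a"]-P["b"];g=P["d"]-P["cc"];h=P["a"]-P["d"];i=P["b"]-P["cc"]
print("block",sum(P[k] for k in("a","b","cc","d"))/4,[np.linalg.norm(x) for x in(e,g,h,i)],"yaws",[np.arctan2(-x[0],x[1]) for x in(e,g)],[np.arctan2(x[1],x[0]) for x in(h,i)])
# scene check
s=bot.camera("scene"); m3=mask(s,(14,100,120),(24,255,255)); n,l,st,ce=cv2.connectedComponentsWithStats(m3);k=l[240,270];print("scene blob",st[k],ce[k])
B=sum(P[k] for k in("a","b","cc","d"))/4
for z in(.122,.012):print([proj(s,[P[k][0],P[k][1],z]) for k in("a","b","cc","d")])
for k in("nl","nr","fl","fr"):print(proj(s,P[k]))
for n_,uv,z in(("tape",(348,222),.025),("jarlid",(302,143),.086),("tin",(255,157),.06)):print(n_,onz(c,uv,z))
E
```

```text
board blob [ 258  187   84  125 6221] [298.1717 247.3483]
[286 249  29  24 547]
toprect ((529.2258911132812, -147.38148498535156), (36.862403869628906, 46.34419250488281), 10.853574752807617)
nl [ 0.4483 -0.1009  0.012 ]
nr [ 0.4761 -0.2244  0.012 ]
fl [ 0.679  -0.0499  0.012 ]
fr [ 0.7069 -0.1768  0.012 ]
a [ 0.5445 -0.1215  0.122 ]
b [ 0.5513 -0.1678  0.122 ]
cc [ 0.5135 -0.1736  0.122 ]
d [ 0.5058 -0.1283  0.122 ]
yaws 0.2103100950836155 0.22111763129232917 0.2161558333233724 len 0.23597157448363018 w 0.12982992460740614 fence [ 0.693  -0.1134  0.012 ]
block [ 0.5288 -0.1478  0.122 ] [np.float64(0.046800367064431955), np.float64(0.04593890789269371), np.float64(0.039262675765581574), np.float64(0.03830117533359436)] yaws [np.float64(0.14631526919712143), np.float64(0.16695307190473477)] [np.float64(0.17290476227649354), np.float64(0.15082192645721884)]
scene blob [ 258  215   38   75 2357] [277.6063 251.8184]
[array([274.5092, 214.6147]), array([294.0654, 222.002 ]), array([276.3069, 228.833 ]), array([256.6941, 221.2921])]
[array([276.8073, 273.4651]), array([295.4529, 282.4472]), array([278.6572, 290.6719]), array([259.9555, 281.5317])]
[221.87   285.5022]
[276.8396 311.1999]
[313.4027 240.5109]
[367.3445 259.0615]
tape [ 0.6281 -0.2359  0.025 ]
jarlid [ 0.7681 -0.1423  0.086 ]
tin [ 0.7482 -0.0484  0.06  ]
```

Measured poses:
- **Board:** yaw is about 0.215, with the fence foot at (0.693, -0.113). The length checks at 236 mm and the width at 130 mm.
- **Block:** centre is about (0.529, -0.148) with yaw about 0.16. The top face checks at 46.5 x 38.5 mm, and the front face stands 149 mm off the fence, as expected.

Next I raise the arm and swing over.

```bash
python3 -m pendant '[0,0,-0.1,0,0,0,0.2, -0.04,-0.05,-0.18,0,0,0.04,0.2, -0.1,-0.12,-0.2,0,0,0.08,0.2, -0.16,-0.2,-0.2,0,0,0.12,0.2, -0.22,-0.27,-0.2,0,0,0.16,0.2, -0.28,-0.34,-0.2,0,0,0.2,0.2, -0.33,-0.41,-0.2,0,0,0.24,0.2, -0.38,-0.47,-0.2,0,0,0.28,0.2, -0.4,-0.5,-0.2,0,0,0.32,0.2, -0.4,-0.5,-0.2,0,0,0.36,0.2]'
cat > go.py <<'E'
# usage: go.py x y z yaw -> shift/turn in pendant units from the present pose, tool down, tool x along yaw
import sys; from h import *; from workcell import bot; from scipy.spatial.transform import Rotation as R
x,y,z,w=map(float,sys.argv[1:]); o=bot.get_obs(); r=R.from_quat(o["tool_rot"])
t=R.from_matrix([[np.cos(w),np.sin(w),0],[np.sin(w),-np.cos(w),0],[0,0,-1]])
print(o["clock"],o["eef_pos"],o["joint_pos"],o["ft_force"],o["grip_width"]); print(r.inv().apply(np.array([x,y,z])-o["eef_pos"])/.5,(r.inv()*t).as_rotvec()/np.pi)
E
python3 go.py .460 -.159 .30 .162
```

```text
clock: 1.08
eef_pos: [0.2523, 0.1939, 0.3566]
tool_rot: [0.631, 0.776, -0.0, 0.001]
ft_force: [-0.3, 0.6, 0.2]
grip_width: 0.0171
grasp_force: 0.0
1.0833 [0.2523 0.1939 0.3566] [ 0.6571 -0.1492 -0.1492  1.5706 -0.0021  2.0228] [-0.3169  0.6285  0.2374] 0.017122018245133618
[-0.7754  0.2629  0.115 ] [0.0007 0.0001 0.5137]
```

```bash
python3 -m pendant '[-0.08,0.03,0,0,0,0.04,0.2, -0.16,0.055,0,0,0,0.08,0.2, -0.24,0.08,0,0,0,0.12,0.2, -0.32,0.11,0,0,0,0.16,0.2, -0.4,0.135,0,0,0,0.2,0.2, -0.48,0.16,0,0,0,0.24,0.2, -0.56,0.19,0,0,0,0.28,0.2, -0.63,0.215,0,0,0,0.32,0.2, -0.7,0.24,0,0,0,0.36,0.2, -0.775,0.263,0.02,0,0,0.4,0.2]'
python3 go.py .460 -.159 .132 .162
```

```text
clock: 1.92
eef_pos: [0.4649, -0.1537, 0.3477]
tool_rot: [0.965, 0.263, 0.002, 0.001]
ft_force: [1.0, 1.8, 1.5]
grip_width: 0.017
grasp_force: 0.0
1.9167 [ 0.4649 -0.1537  0.3477] [-0.3195  0.1974  0.1852  1.555   0.0004  2.2901] [0.9501 1.7837 1.5119] 0.017029581910468695
[-0.0149  0.0032  0.4315] [ 0.0006 -0.001   0.1178]
```

```bash
python3 -m pendant '[0,0,0.05,0,0,0.04,0.2, 0,0,0.12,0,0,0.08,0.2, 0,0,0.18,0,0,0.114,0.2, 0,0,0.24,0,0,0.114,0.2, 0,0,0.3,0,0,0.114,0.2, 0,0,0.35,0,0,0.114,0.2, 0,0,0.4,0,0,0.114,0.2, 0,0,0.43,0,0,0.114,0.2, 0,0,0.43,0,0,0.114,0.2, 0,0,0.43,0,0,0.114,0.2]'
python3 go.py .460 -.159 .132 .162
python3 - <<'E'
from h import *; from workcell import bot
a=bot.camera("top")["pixels"][150:330,200:400]; b=bot.camera("scene")["pixels"][190:325,190:390]
a=cv2.resize(a,None,fx=2,fy=2);b=cv2.resize(b,(400,270)); cv2.imwrite("pics/pre.png",np.hstack([a[:270],b])[:,:,::-1])
cv2.imwrite("pics/pre.png",np.hstack([a,cv2.copyMakeBorder(b,0,90,0,0,0)])[:,:,::-1])
E
```

```text
clock: 2.75
eef_pos: [0.4629, -0.1513, 0.1307]
tool_rot: [0.996, 0.09, -0.001, -0.0]
ft_force: [0.3, -0.0, 1.1]
grip_width: 0.017
grasp_force: 0.0
2.75 [ 0.4629 -0.1513  0.1307] [-0.316   0.3113 -0.2443  1.0175 -0.      2.645 ] [ 0.3016 -0.0059  1.0766] 0.01700039881051275
[-0.0084  0.0141 -0.0025] [-0.0003  0.0006  0.0059]
```

View pics/pre.png

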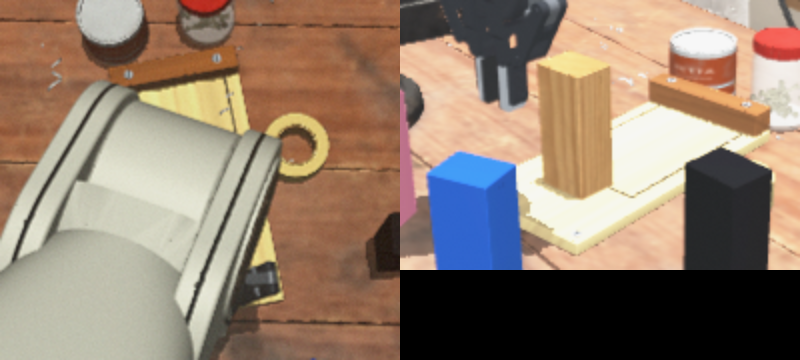

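The picture shows the fingertips behind the block (scene pixel about (245,244)) and everything still in place. I'll check the tip height, then correct 7 mm sideways and approach.

```bash
python3 - <<'E'
from h import *; from workcell import bot
s=bot.camera("scene");p=bot.get_obs()["eef_pos"]
for d in(.015,.025,.035):
  for l in(-.016,.016): print(d,l,proj(s,p+np.array([.16*-l+.011,.98*l,-d])))
E
python3 -m pendant '[0,0.004,0,0,0,0.004,0.2, 0,0.008,0,0,0,0.006,0.2, 0,0.014,0,0,0,0.006,0.2, 0.007,0.014,0,0,0,0.006,0.2, 0.014,0.014,0,0,0,0.006,0.2, 0.021,0.014,0,0,0,0.006,0.2, 0.028,0.014,0,0,0,0.006,0.2, 0.035,0.014,0,0,0,0.006,0.2, 0.042,0.014,0,0,0,0.006,0.2, 0.048,0.014,0,0,0,0.006,0.2]'
```

```text
0.015 -0.016 [254.9673 235.6943]
0.015 0.016 [241.6288 230.1441]
0.025 -0.016 [255.3027 241.6573]
0.025 0.016 [242.0218 235.9917]
0.035 -0.016 [255.6348 247.5605]
0.035 0.016 [242.411 241.782]
clock: 3.73
eef_pos: [0.4888, -0.1539, 0.1312]
tool_rot: [0.997, 0.081, -0.0, -0.0]
ft_force: [-0.1, 0.0, 0.2]
grip_width: 0.0174
grasp_force: 0.0
```

```bash
python3 -m pendant '[0.008,0,0,0,0,0,0.2, 0.016,0,0,0,0,0,0.2, 0.022,0,0,0,0,0,0.2, 0.028,0,0,0,0,0,0.2, 0.034,0,0,0,0,0,0.2, 0.040,0,0,0,0,0,0.2, 0.046,0,0,0,0,0,0.2, 0.052,0,0,0,0,0,0.2, 0.058,0,0,0,0,0,0.2, 0.064,0,0,0,0,0,0.2]'
python3 - <<'E'
from h import *; from workcell import bot
print(bot.get_obs()["ft_force"])
b=bot.camera("scene")["pixels"][190:325,190:390]
cv2.imwrite("pics/mid.png",cv2.resize(b,(600,405))[:,:,::-1])
E
```

```text
clock: 4.57
eef_pos: [0.5202, -0.1489, 0.1313]
tool_rot: [0.997, 0.081, 0.0, -0.0]
ft_force: [-0.8, -0.4, -0.2]
grip_width: 0.0172
grasp_force: 0.1
[-0.804  -0.4147 -0.2072]
```

View pics/mid.png

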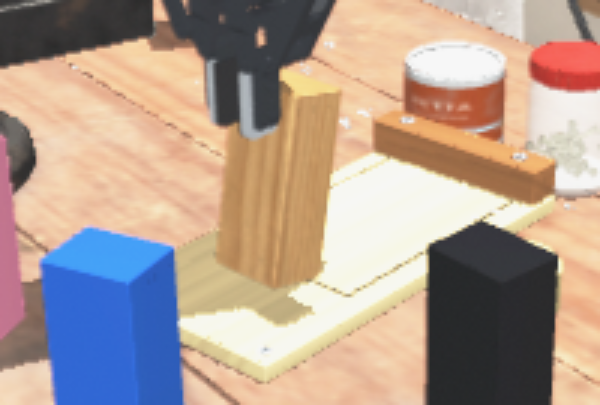

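The block is tilting about its front lower edge, with the fingers on its rear face at about (255,130), and the foot has not slid. I continue the push slowly.

```bash
python3 -m pendant '[0.005,0,0,0,0,0,0.2, 0.010,0,0,0,0,0,0.2, 0.015,0,0,0,0,0,0.2, 0.020,0,0,0,0,0,0.2, 0.025,0,0,0,0,0,0.2, 0.030,0,0,0,0,0,0.2, 0.035,0,0,0,0,0,0.2, 0.040,0,0,0,0,0,0.2, 0.040,0,0,0,0,0,0.2, 0.040,0,0,0,0,0,0.2]'
python3 - <<'E'
from h import *; from workcell import bot
b=bot.camera("scene")["pixels"][190:325,190:390]
cv2.imwrite("pics/tip.png",cv2.resize(b,(600,405))[:,:,::-1])
E
```

```text
clock: 5.45
eef_pos: [0.5398, -0.1457, 0.1312]
tool_rot: [0.997, 0.081, -0.0, -0.0]
ft_force: [0.3, -0.3, 0.2]
grip_width: 0.0172
grasp_force: 0.0
```

View pics/tip.png

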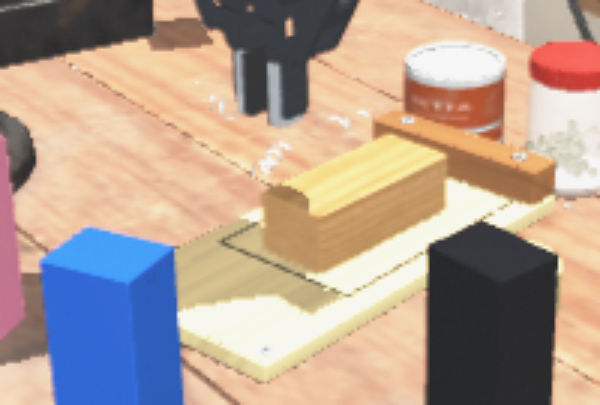

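The block lies flat inside the outline, short of the fence, with its near-end top corners at about (262,195) and (315,215). I back off and measure its lie.

```bash
python3 -m pendant '[-0.06,0,0,0,0,0,0.2, -0.12,0,0,0,0,0,0.2, -0.18,0,0,0,0,0,0.2, -0.22,0,0,0,0,0,0.2, -0.24,0,0,0,0,0,0.2, -0.24,0,0,0,0,0,0.2, -0.24,0,0,0,0,0,0.2, -0.24,0,0,0,0,0,0.2, -0.24,0,0,0,0,0,0.2, -0.24,0,0,0,0,0,0.2]'
python3 - <<'E'
from h import *; from workcell import bot
a=bot.camera("top")["pixels"][165:325,230:380]; s=bot.camera("scene"); b=s["pixels"][200:310,240:390]
cv2.imwrite("pics/lie.png",np.hstack([cv2.resize(a,(375,400)),cv2.resize(cv2.resize(b,(425,312),interpolation=2),(425,400))])[:,:,::-1])
m=mask(s,(14,100,60),(24,255,255));n,l,st,ce=cv2.connectedComponentsWithStats(m);k=l[246,305];print(st[k])
E
```

```text
clock: 6.33
eef_pos: [0.4224, -0.165, 0.1313]
tool_rot: [0.997, 0.081, 0.0, 0.0]
ft_force: [0.4, 0.4, 0.1]
grip_width: 0.0171
grasp_force: 0.0
[ 278  234   71   47 1528]
```

View pics/lie.png

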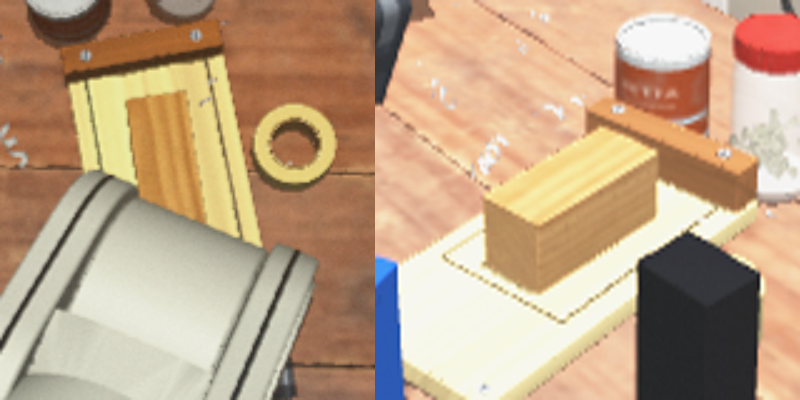

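The block lies clear. Its far top corners in the top crop are at (126,100) and (187,93). Its top corners in the scene crop are at (485,200), (540,226), (657,152) and (600,126).

```bash
python3 - <<'E'
from h import *; from workcell import bot
t=bot.camera("top");s=bot.camera("scene")
F=np.array([.693,-.1134]);w=.215;Rm=np.array([[np.cos(w),np.sin(w)],[-np.sin(w),np.cos(w)]])
q=[onz(t,(u/2.5+229.7,v/2.5+164.7),.05)[:2] for u,v in((126,100),(187,93))]
print("top far L,R",*[(p,Rm@(p-F)) for p in q])
g=[onz(s,((u-375)/2.833+239.7,v/3.636+199.7),.05)[:2] for u,v in((485,200),(540,226),(657,152),(600,126))]
print("scene nL nR fR fL");[print(p,Rm@(p-F)) for p in g]
d=(g[2]+g[3]-g[0]-g[1])/2;print("yaw",np.arctan2(d[1],d[0]),np.linalg.norm(d)); n=(g[0]+g[1])/2
p=n-.035*np.array([np.cos(w),np.sin(w)]);print("near mid",n,"pre",p)
E
python3 go.py .50 -.152 .05 .215
```

```text
top far L,R (array([ 0.6534, -0.1015]), array([-0.0362,  0.0201])) (array([ 0.6601, -0.1491]), array([-0.0397, -0.0279]))
scene nL nR fR fL
[ 0.5459 -0.1271] [-0.1467  0.018 ]
[ 0.5561 -0.1696] [-0.1458 -0.0257]
[ 0.6622 -0.1491] [-0.0377 -0.0283]
[ 0.6534 -0.1015] [-0.0361  0.0201]
yaw 0.2126499431615366 0.10931026923889206
near mid [ 0.551  -0.1484] pre [ 0.5168 -0.1559]
6.5333 [ 0.4216 -0.1649  0.1311] [-0.3729  0.2479 -0.3324  0.9908  0.      2.6064] [-0.9868  0.1919  0.2502] 0.017186475916232114
[ 0.159  -0.0001  0.1622] [-0.      0.0001 -0.0168]
```

```bash
python3 -m pendant '[0.03,0.004,0.02,0,0,-0.005,0.2, 0.06,0.008,0.04,0,0,-0.01,0.2, 0.09,0.012,0.06,0,0,-0.017,0.2, 0.12,0.012,0.08,0,0,-0.017,0.2, 0.14,0.012,0.1,0,0,-0.017,0.2, 0.16,0.012,0.12,0,0,-0.017,0.2, 0.172,0.012,0.14,0,0,-0.017,0.2, 0.172,0.012,0.158,0,0,-0.017,0.2, 0.172,0.012,0.158,0,0,-0.017,0.2, 0.172,0.012,0.158,0,0,-0.017,0.2]'
python3 go.py .572 -.143 .052 .215
```

```text
clock: 7.37
eef_pos: [0.5058, -0.1569, 0.0515]
tool_rot: [0.994, 0.107, -0.001, -0.0]
ft_force: [-0.5, 0.6, -1.3]
grip_width: 0.0172
grasp_force: 0.0
7.3667 [ 0.5058 -0.1569  0.0515] [-0.3007  0.4783 -0.2256  0.8695 -0.0001  2.6258] [-0.5246  0.576  -1.3284] 0.0172332340783407
[ 0.1353  0.0011 -0.0013] [-0.0004  0.0008  0.    ]
```

```bash
python3 -m pendant '[0.012,0,0,0,0,0,0.2, 0.024,0,0,0,0,0,0.2, 0.036,0,0,0,0,0,0.2, 0.048,0,0,0,0,0,0.2, 0.058,0,0,0,0,0,0.2, 0.068,0,0,0,0,0,0.2, 0.078,0,0,0,0,0,0.2, 0.088,0,0,0,0,0,0.2, 0.098,0,0,0,0,0,0.2, 0.106,0,0,0,0,0,0.2]'
python3 -m pendant '[0.004,0,0,0,0,0,0.2, 0.008,0,0,0,0,0,0.2, 0.012,0,0,0,0,0,0.2, 0.016,0,0,0,0,0,0.2, 0.020,0,0,0,0,0,0.2, 0.024,0,0,0,0,0,0.2, 0.027,0,0,0,0,0,0.2, 0.030,0,0,0,0,0,0.2, 0.032,0,0,0,0,0,0.2, 0.032,0,0,0,0,0,0.2]'
```

```text
clock: 8.2
eef_pos: [0.5593, -0.1456, 0.0522]
tool_rot: [0.994, 0.107, -0.0, -0.0]
ft_force: [-0.8, -0.5, 1.1]
grip_width: 0.0169
grasp_force: 0.5
clock: 9.03
eef_pos: [0.5748, -0.1423, 0.0523]
tool_rot: [0.994, 0.107, 0.0, 0.0]
ft_force: [0.2, -0.2, -0.2]
grip_width: 0.017
grasp_force: 0.0
```

```bash
python3 -m pendant '[0.002,0,0,0,0,0,0.2, 0.004,0,0,0,0,0,0.2, 0.006,0,0,0,0,0,0.2, 0.008,0,0,0,0,0,0.2, 0.010,0,0,0,0,0,0.2, 0.012,0,0,0,0,0,0.2, 0.012,0,0,0,0,0,0.2, 0.012,0,0,0,0,0,0.2, 0.012,0,0,0,0,0,0.2, 0.012,0,0,0,0,0,0.2]'
python3 - <<'E'
from h import *; from workcell import bot
print(bot.get_obs()["ft_force"])
b=bot.camera("scene")["pixels"][200:310,240:390]
cv2.imwrite("pics/push.png",cv2.resize(b,(750,550),interpolation=2)[:,:,::-1])
E
```

```text
clock: 9.87
eef_pos: [0.5775, -0.1417, 0.0523]
tool_rot: [0.994, 0.107, -0.003, 0.0]
ft_force: [-8.9, -2.6, 6.2]
grip_width: 0.0172
grasp_force: 4.3
[-8.8838 -2.6324  6.2055]
```

View pics/push.png

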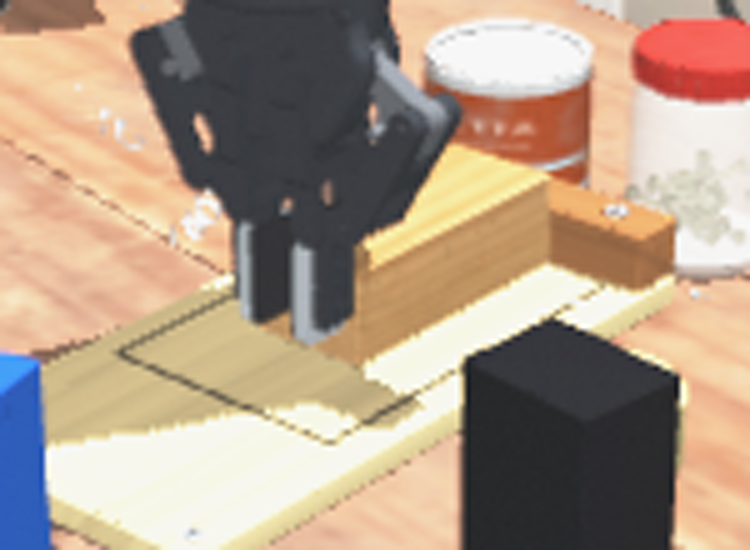

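The block has reached the fence: its right far edge meets the fence at about (548,260), and the contact force is about 9 N. I press slightly more to square it, then back straight off and up.

```bash
python3 -m pendant '[0.002,0,0,0,0,0,0.2, 0.004,0,0,0,0,0,0.2, 0.006,0,0,0,0,0,0.2, 0.006,0,0,0,0,0,0.2, 0.006,0,0,0,0,0,0.2, 0.006,0,0,0,0,0,0.2, 0.006,0,0,0,0,0,0.2, 0.006,0,0,0,0,0,0.2, 0.006,0,0,0,0,0,0.2, 0.006,0,0,0,0,0,0.2]'
python3 -m pendant '[-0.006,0,0,0,0,0,0.2, -0.012,0,0,0,0,0,0.2, -0.02,0,0,0,0,0,0.2, -0.04,0,0,0,0,0,0.2, -0.07,0,0,0,0,0,0.2, -0.12,0,-0.04,0,0,0,0.2, -0.18,0,-0.1,0,0,0,0.2, -0.25,0,-0.18,0,0,0,0.2, -0.32,0,-0.26,0,0,0,0.2, -0.38,0,-0.32,0,0,0,0.2]'
python3 -m pendant '[-0.06,-0.04,0,0,0,0,0.2, -0.1,-0.1,0,0,0,0,0.2, -0.1,-0.18,0,0,0,0,0.2, -0.1,-0.26,0,0,0,0,0.2, -0.1,-0.34,0,0,0,0,0.2, -0.1,-0.42,0,0,0,0,0.2, -0.1,-0.5,0,0,0,0,0.2, -0.1,-0.56,0,0,0,0,0.2, -0.1,-0.6,0,0,0,0,0.2, -0.1,-0.6,0,0,0,0,0.2]'
python3 - <<'E'
from h import *; from workcell import bot
a=bot.camera("top")["pixels"][165:325,230:380]; b=bot.camera("scene")["pixels"][200:310,240:390]
cv2.imwrite("pics/fin.png",np.hstack([cv2.resize(a,(375,400),interpolation=2),cv2.resize(b,(425,400),interpolation=2)])[:,:,::-1])
E
```

```text
clock: 10.75
eef_pos: [0.5776, -0.1416, 0.0523]
tool_rot: [0.994, 0.106, -0.006, 0.0]
ft_force: [-15.6, -4.2, 11.1]
grip_width: 0.0172
grasp_force: 7.9
clock: 11.58
eef_pos: [0.4136, -0.1775, 0.1961]
tool_rot: [0.994, 0.108, 0.001, 0.0]
ft_force: [0.6, -0.6, 0.8]
grip_width: 0.0172
grasp_force: 0.0
clock: 12.42
eef_pos: [0.3076, 0.0811, 0.1949]
tool_rot: [0.993, 0.12, -0.0, -0.01]
ft_force: [0.3, -0.8, -0.6]
grip_width: 0.0172
grasp_force: 0.0
```

View pics/fin.png

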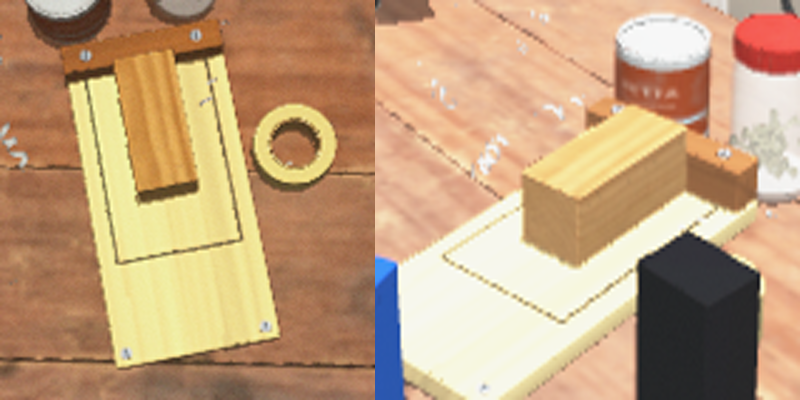

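The block lies along the board against the fence, with its top-face corners in the top crop at about (115,60), (175,49), (197,181) and (137,191). The bystanders are unmoved. I'll check the squareness numerically.

```bash
python3 - <<'E'
from h import *; from workcell import bot
t=bot.camera("top");s=bot.camera("scene");hsv=cv2.cvtColor(t["pixels"],cv2.COLOR_RGB2HSV)
F=np.array([.693,-.1134]);w=.215;Rm=np.array([[np.cos(w),np.sin(w)],[-np.sin(w),np.cos(w)]])
def col(c,lo,hi,seed,z):
    m=mask(c,lo,hi);l=cv2.connectedComponents(m)[1];k=l[seed[1],seed[0]];assert k
    cn=max(cv2.findContours((l==k).astype('uint8'),0,cv2.CHAIN_APPROX_NONE)[0],key=cv2.contourArea)
    return np.array([Rm@(onz(c,q[0],z)[:2]-F) for q in cn])*1000
def fit(P,sel,ax):
    Q=P[sel]; return np.polyfit(Q[:,ax],Q[:,1-ax],1),len(Q)
B=col(t,(16,110,150),(24,200,255),(292,215),.05); print("block rect",cv2.minAreaRect(B.astype(np.float32)),B.min(0),B.max(0))
mid=(B[:,0]>-100)&(B[:,0]<-12)
for nm,sd in(("L",B[:,1]>B[:,1].mean()),("R",B[:,1]<B[:,1].mean())):print(nm,fit(B,mid&sd,0))
D=col(t,(22,40,200),(34,112,255),(300,300),.012)
sel=(D[:,0]>-210)&(D[:,0]<-15)
for nm,sd in(("boardL",D[:,1]>58),("boardR",D[:,1]<-58)):print(nm,fit(D,sel&sd,0))
print("near",fit(D,(D[:,0]<-225)&(abs(D[:,1])<55),1))
f=lambda q:np.array([(q[0]-375)/2.833+239.7,q[1]/3.636+199.7])
for q in((525,175),(580,200),(686,125),(629,105)):print(Rm@(onz(s,f(q),.05)[:2]-F)*1000)
E
```

```text
block rect ((-60.89010238647461, -9.486679077148438), (121.0213394165039, 71.8354721069336), 0.08478772640228271) [-121.4235  -45.338 ] [-0.3637 26.4997]
L (array([-0.0075, 24.3343]), 46)
R (array([ -0.13  , -32.4476]), 64)
boardL (array([-0.0019, 63.8354]), 94)
boardR (array([ -0.0014, -62.468 ]), 93)
near (array([  -0.0083, -234.3521]), 56)
[-110.9053   18.084 ]
[-110.1888  -26.0669]
[  0.6802 -22.4847]
[-2.7625 22.5934]
```

The block's left edge is within about 0.006 rad of the board's side. Its near end is 110 mm from the fence and its far end is at 0 mm, so it is flush and square.

```bash
python3 -c "
from workcell import bot
print(bot.job_done())"
```

```text
the job is handed in; nothing more can be done
None
```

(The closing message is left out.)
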